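# Open the current link on the terminal block

## Task

Open the copper link on the black terminal block so that a meter can be put in series. With a fingertip against the rim of the knurled brass nut, roll the nut anticlockwise (seen from above), stroke after stroke, until it has made two full turns, give or take a quarter, and stands clear of the link's upturned lips; then push the link by its upright tab, round towards the front of the block, until it rests against the parking pillar. Touch and push only: pick nothing up, and leave the two banana plugs and the circuit board on the white fixture where they lie.

Things in the scene. Friction and masses are not known exactly. Their poses are not given: they have to be found in the camera images.
- link_block: Fixed black insulating block flat on the bench; origin at its underside midway between its two posts. x points to its back, y to its left, z up; its front faces the robot, turned up to 0.35 rad. Spans x -90 to 45, y -102 to 102 mm, top at z 28 mm. Steel stud with the nut at (0, 60) mm; hexagonal pivot bolt at (0, -60) mm, top at z 52 mm.
- guard_corner (a point): Top of the inner corner of the grey L-shaped touch guard, 64 mm high, at (30, 90) mm in the block's frame. One 4 mm wall runs behind the nut (8 mm from its rim) from y 26 to 92 mm, the other on its left (8 mm from its rim) from x -6 to 34 mm: only the nut's front and right side are free.
- pillar_top (a point): Top centre of the grey parking pillar, 12 mm thick, 51 mm high, at (-80, -23) mm in the block's frame, where the opened link rests.
- nut_top (a point): Centre of the top face of the knurled brass nut, on its upright axis. The nut is 44 mm wide, 18 mm high, with straight knurling. This point is 59 mm above the bench when tight and rises 4 mm a turn. The stud stands up through it to 77 mm; a retaining ring stops the nut after three turns. It turns under about 1.5 N along the rim and stays where it is left.
- nut_dimple (a point): Dark drilled dimple, 5 mm wide, in the nut's top face 15.5 mm from its axis: a mark by which the turns can be counted; it points to the front of the block when tight.
- nut (a joint): Turn of the nut in rad: 0 = tight, positive = anticlockwise from above (loosening), 6.283 a turn, stop at 18.85. Starts at 0.
- link (a joint): Swing of the copper link in rad: 0 = closed (start), positive = its fork end comes to the front of the block, 0.87 = open against the pillar. Stiff (0.08 N m), stays where it is left. Two lips, 6 mm high, behind the nut catch on it until it has risen over 6 mm (one and a half turns). The bar is 34 mm wide, from pivot to stud, z 36 to 41 mm.
- link_tab (a point): Middle of the top edge of the link's upright tab in a black sleeve, 59 mm above the bench: 30 mm long (along the link), 7.6 mm thick, sleeve from z 44 mm up. At (15, -15) mm in the block's frame when closed, on the link's rear side, 45 mm along the link from the pivot; pushed from behind. Free room behind it.
- plug_red: Loose red banana plug, 49 x 11 x 11 mm, lying in front of the block; not to be moved. Origin at its underside.
- plug_black: Loose black banana plug, 49 x 11 x 11 mm, lying in front of the block; not to be moved. Origin at its underside.
- dut_board: Loose green circuit board with tall parts, 53 x 90 x 30 mm, lying on top of the white test fixture to the right of the block, 70 mm above the bench; not to be moved. Origin at the centre of its underside.

How it is judged:
By the outcome, as a careful person would: the job done as asked, in the order asked, and still so for the second after the job is handed in, with the robot touching nothing.
It also fails if it takes over 64 s, if anything falls off the work surface, if the arm or the gripper's body presses on something with over 40 N, if the wrist force passes 120 N, or if a joint passes its speed limit or range.

## Robot

A 6-joint arm with a two-finger parallel gripper is mounted at the origin on a cart in front of the work surface, level with it; the furniture and walls round the work are solid. World frame = base frame: x ahead of the robot, y to its left, z up, the work surface at z = 0. Lengths are in mm, angles in rad, forces in N, time in s.
With the tool pointing down it reaches from about 350 to 875 mm from the base axis. Payload 4.2 kg.
Tool frame: the origin (TCP) lies between the finger pads; the fingertips stand 17 mm ahead of it and the grasp point (between the pads) lies 2 mm behind it; z points along the fingers, y is the line along which they close (so a half turn about z gives the same grasp; the last joint's range is limited). The gripper opens to 85 mm and grips with 20 to 120 N. Pads are 22 mm wide; open, the fingers measure 114 mm over their backs; the gripper's body (76 mm by 85 mm) begins 54 mm behind the grasp point. The pads swing forward as they close: fully open they stand 13 mm farther back than shut.
Start: joints at [-1.065, 0.385, 0.008, 0, -1.194, -0.259], TCP at [152.706, -606.036, 248.312] pointing down, gripper open.
Joint ranges: [-3.14, 3.14], [-1.21, 2.06], [-1.07, 1.41], [-3.16, 2.05], [-2.99, -0.16], [-3.1, 3.1]. Speed limits (rad/s): [2.79, 2.79, 3.14, 3.14, 3.14, 3.14].

## Interface

Orientations are given as a unit quaternion [x, y, z, w].
In Python, from bench import arm gives the robot as it stands.
- The arm moves only by the shell command python3 jog.py [OPENING], which reads ROWS from standard input. ROWS is a JSON list of rows, 1 to 10 of them, each of 6 numbers: dx, dy, dz in units of 25 mm, then a rotation vector rx, ry, rz in rad; each row is the pose to reach, as a shift and turn from the pose commanded when the command began, along the tool's axes at that moment; what a row does not reach only later rows make up. A row lasts 1/10 s, in which the tool goes at most 50 mm and 0.15 rad, less where a joint would pass 70% of its speed; a pose out of reach is approached as far as the arm can. OPENING is the finger opening in mm, set as the command begins (- or left out keeps the last). The fingers move at their own pace and stop on an object; the grip force is fixed at half the most. Time passes only in rows, so rows that do not move let the fingers close. It prints the time, the measured TCP pose, the force, the opening and the grip force at its end. Input that does not fit is refused with a message, and nothing moves.
- arm.read_state(): the state, without advancing time (a new reading comes with each control period).
- arm.get_image(name): name is "side" or "top" or "wrist"; returns the picture (400x640x3 uint8, blue, green, red); there is no depth.
- arm.get_calibration(name): a dict with "K" (3x3 intrinsics, pixels), "D" ([k1, k2, p1, p2, k3] as OpenCV has them; the pictures are not rectified), "rvec" (rotation vector, rad) and "tvec" (3), from world to camera coordinates, as OpenCV has them. Camera axes: x right, y down, z forward; pixel columns grow to the right and rows downward; lengths in mm; the calibration is good to about 2 mm. A picture is of the moment at which its call begins: read the wrist's pose just before it. get_calibration takes no time and is no camera call; for the wrist camera it gives the pose at the moment of the call.
- arm.job_done(): hands the job in; it is judged then, once.
The state is a dict: "clock": time; "joints": joint angles; "joint_vel": joint speeds; "joint_efforts": joint torques, N m; "position": TCP position; "ee_rot": TCP orientation; "contact_force": force on the tool from outside, world axes, zero at the start; "wrist_torque": the same for the moment, N m; "gripper_width": finger opening in mm; "grasp_force": force on a finger pad.
Only numpy, scipy, OpenCV 4.12 (cv2) and the standard library are available. Lean on these libraries where they do the work, as an engineer would, in place of code of your own. Each camera call takes 0.05 s, during which the arm holds its last target. There are 200 camera calls.

## Working session

There is one attempt and no reset: what is moved stays moved. The work goes in short steps, Python scripts to look and compute and a shell command to move; the robot and the scene stay as the last step left them, time stands still between calls to the robot, and variables do not carry over. Pictures are saved under pics/ and viewed, at most 10 in all, crops included, and the job is handed in when it is done.

```bash
ls; mkdir -p pics
python3 - <<'E'
from bench import arm
import cv2,numpy as np
s=arm.read_state();print(s)
for n in("top","side"):
    im=arm.get_image(n);cv2.imwrite(f"pics/{n}0.png",im)
    c=arm.get_calibration(n);print(n,c)
E
```

```text
bench.py
jog.py
pics
{'clock': 0.0, 'joints': array([-1.06542235e+00,  3.85518903e-01,  6.63634022e-03, -5.19534752e-04,
       -1.19397432e+00, -2.58614351e-01]), 'joint_vel': array([ 0.00035519,  0.00061517, -0.00037396,  0.00052319, -0.00062278,
       -0.00097316]), 'joint_efforts': array([ 8.24392864e-04, -3.92287266e+01,  1.88404316e+01,  4.18590099e+00,
       -4.44323858e-03, -2.53357399e-06]), 'position': array([ 152.56742976, -605.53370684,  247.24532813]), 'ee_rot': array([-1.22971851e-01,  9.92409595e-01,  1.04602191e-03, -1.60017730e-04]), 'contact_force': array([ 0.36353929, -0.24542107, -0.07929445]), 'wrist_torque': array([-0.00829634,  0.04577876, -0.02237402]), 'grasp_force': 0.0, 'gripper_width': 85.34296770195512}
top {'K': array([[501.83518   ,   0.        , 315.83358252],
       [  0.        , 501.83518   , 203.93628468],
       [  0.        ,   0.        ,   1.        ]]), 'D': array([0.04706975, 0.        , 0.        , 0.        , 0.        ]), 'rvec': array([ 2.14429321, -2.16179734,  0.15645966]), 'tvec': array([ 111.61100339,  488.15754989, 1236.78225634])}
side {'K': array([[397.05415879,   0.        , 317.21944124],
       [  0.        , 397.05415879, 199.72695043],
       [  0.        ,   0.        ,   1.        ]]), 'D': array([-0.0465342,  0.       ,  0.       ,  0.       ,  0.       ]), 'rvec': array([ 0.2629109 , -2.58984326,  1.57011384]), 'tvec': array([518.19462091,  57.59377393, 923.19661274])}
```

View pics/top0.png

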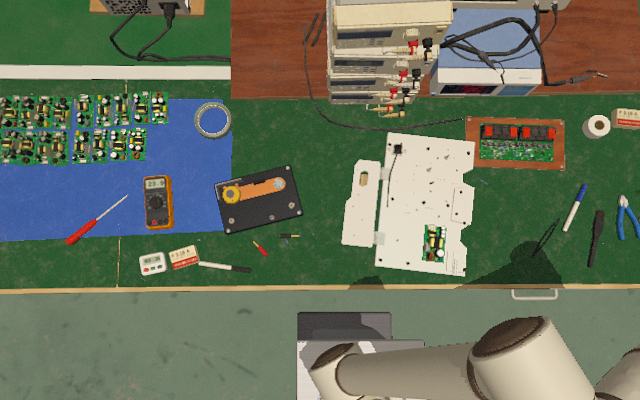

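View pics/side0.png

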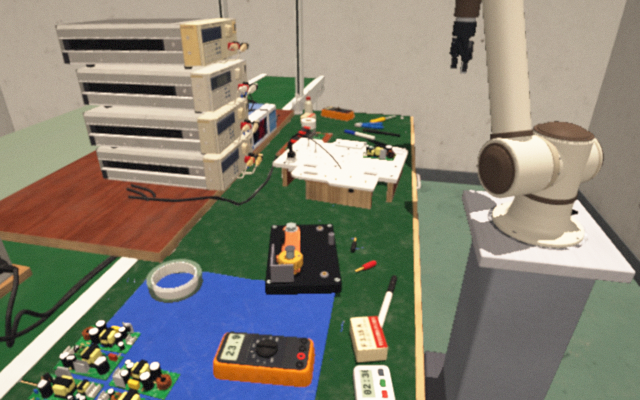

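The top view shows the block at about (258,199), with the nut at (232,194), the pivot at (279,184), the plugs at (260,248) and (289,236), and the board at (435,243). The side view shows the nut at (291,258), the link's orange bar just behind it, and the guard at (282,268).

```bash
cat > h.py <<'E'
from bench import arm
import cv2,numpy as np
from scipy.spatial.transform import Rotation as R
def ray(c,uv):
    p=cv2.undistortPoints(np.array([[uv]],float),c["K"],c["D"]).ravel()
    M=cv2.Rodrigues(np.array(c["rvec"],float))[0];o=-M.T@c["tvec"]
    d=M.T@np.array([p[0],p[1],1]);return o,d/np.linalg.norm(d)
def onz(c,uv,z):
    o,d=ray(c,uv);return o+d*(z-o[2])/d[2]
def cross(r1,r2):
    (a,d),(b,e)=r1,r2
    t=np.linalg.lstsq(np.c_[d,-e],b-a,rcond=None)[0]
    p,q=a+t[0]*d,b+t[1]*e;return (p+q)/2,np.linalg.norm(p-q)
def proj(c,P):
    return cv2.projectPoints(np.array(P,float).reshape(-1,1,3),np.array(c["rvec"],float),np.array(c["tvec"],float),c["K"],c["D"])[0].reshape(-1,2)
E
python3 - <<'E'
from h import *
c=arm.get_calibration("top");im=cv2.imread("pics/top0.png")
roi=im[160:240,210:305]
cn=cv2.cvtColor(roi,cv2.COLOR_BGR2GRAY)
m=((roi.max(2)<70)).astype(np.uint8)
k=max(cv2.findContours(m,0,1)[0],key=cv2.contourArea)
box=cv2.boxPoints(cv2.minAreaRect(k))+[210,160]
for b in box: print("corner",b,onz(c,b,28).round(1))
print("nut",onz(c,(232,194),59).round(1),"pivot",onz(c,(279,184),52).round(1))
cs=arm.get_calibration("side")
print(cross(ray(c,(232,194)),ray(cs,(291,253))))
print(proj(cs,[onz(c,(232,194),59),onz(c,(279,184),52)]))
print("wcam",{k:v for k,v in arm.get_calibration("wrist").items()})
w=arm.get_calibration("wrist");M=cv2.Rodrigues(w["rvec"])[0];s=arm.read_state()
T=R.from_quat(s["ee_rot"]).as_matrix();print("cam in tool",T.T@(-M.T@w["tvec"]-s["position"]),T.T@M.T[:,2]);print(T)
E
```

```text
corner [211.40361023 183.41387749] [544.6 373.2  28. ]
corner [290.07840729 163.01670647] [596.4 172.9  28. ]
corner [303.68251801 215.48970795] [460.5 138.6  28. ]
corner [225.00772095 235.88687897] [410.5 336.5  28. ]
nut [512.  315.6  59. ] pivot [537.6 199.6  52. ]
(array([512.02283668, 314.97120462,  63.5390852 ]), np.float64(1.553346347948752))
[[291.44029069 255.35160355]
 [293.85318859 224.44323827]]
wcam {'K': array([[321.14005228,   0.        , 320.94761828],
       [  0.        , 321.14005228, 198.15179411],
       [  0.        ,   0.        ,   1.        ]]), 'D': array([0.01820371, 0.        , 0.        , 0.        , 0.        ]), 'rvec': array([-1.81758947, -2.32901503, -0.32726016]), 'tvec': array([624.11495189, -36.42006002, 378.50359246])}
cam in tool [ 6.95034176e+01  7.45745401e-02 -1.25556053e+02] [-2.74389726e-01 -4.43907837e-04  9.61618470e-01]
[[-9.69748367e-01 -2.44106074e-01 -5.74441020e-04]
 [-2.44106727e-01  9.69746611e-01  1.84833722e-03]
 [ 1.05871890e-04  1.93264691e-03 -9.99998127e-01]]
```
Block direction: y_b from pivot to nut: (512-537.6, 315.6-199.6) = (-25.6,116), length 118.8 ✓. y_b=( -0.2155, 0.9765): yaw = ~0.217. x_b = (0.976,0.215). "its front faces the robot".

The top view gives the nut at about (512,316) and the pivot at (538,200). That is 119 mm apart, against 120 mm expected, with a yaw of about 0.22. I'll now move the wrist camera over the nut with the gripper shut.

Units first: shifts go in units of 25 mm. So 362 mm is 14.48, -50 mm is -2.

```bash
for i in 1; do echo '[[-17.2, 14.48, -2, 0, 0, 0], [-17.2, 14.48, -2, 0, 0, 0], [-17.2, 14.48, -2, 0, 0, 0], [-17.2, 14.48, -2, 0, 0, 0], [-17.2, 14.48, -2, 0, 0, 0], [-17.2, 14.48, -2, 0, 0, 0], [-17.2, 14.48, -2, 0, 0, 0], [-17.2, 14.48, -2, 0, 0, 0], [-17.2, 14.48, -2, 0, 0, 0], [-17.2, 14.48, -2, 0, 0, 0]]' | python3 jog.py 0; done
```

Run:
```python
from h import *
s=arm.read_state();T=R.from_quat(s["ee_rot"]).as_matrix();print(s["joints"].round(2))
print(T.T@(np.array([500,308,215])-s["position"]))
```

```text
clock: 1.1
position: [444.3, -199.9, 292.7]
ee_rot: [-0.123, 0.992, 0.0, -0.0]
contact_force: [0.8, -0.8, 0.5]
gripper_width: 0.0
grasp_force: 0.0
[-0.09  0.12 -0.24 -0.   -1.21 -1.23]
[-178.18141584  478.85965593   77.7949487 ]
```

In the tool's units: 479 mm is 19.16, -160 mm is -6.4.

```bash
echo '[[-6.4, 19.16, 2.8, 0, 0, 0], [-6.4, 19.16, 2.8, 0, 0, 0], [-6.4, 19.16, 2.8, 0, 0, 0], [-6.4, 19.16, 2.8, 0, 0, 0], [-6.4, 19.16, 2.8, 0, 0, 0], [-6.4, 19.16, 2.8, 0, 0, 0], [-6.4, 19.16, 2.8, 0, 0, 0], [-6.4, 19.16, 2.8, 0, 0, 0], [-6.4, 19.16, 2.8, 0, 0, 0], [-6.4, 19.16, 2.8, 0, 0, 0]]' | python3 jog.py; echo '[[-0.72, 0, 0, 0, 0, 0], [-0.72, 0, 0, 0, 0, 0], [-0.72, 0, 0, 0, 0, 0], [-0.72, 0, 0, 0, 0, 0]]' | python3 jog.py
python3 - <<'E'
from h import *
np.save("w1.npy",np.array(arm.get_calibration("wrist"),dtype=object))
im=arm.get_image("wrist");cv2.imwrite("pics/w1.png",im)
s=arm.read_state();print(s["joints"].round(2),s["position"])
E
```

```text
clock: 2.1
position: [480.7, 293.9, 223.4]
ee_rot: [-0.123, 0.992, -0.0, -0.0]
contact_force: [1.2, -0.4, 1.0]
gripper_width: -0.3
grasp_force: 0.0
clock: 2.5
position: [498.2, 295.2, 224.0]
ee_rot: [-0.123, 0.992, -0.0, -0.0]
contact_force: [0.1, 0.1, 0.6]
gripper_width: 0.2
grasp_force: 0.0
[ 0.81  0.33 -0.14 -0.   -1.1  -2.14] [498.25640335 295.2638711  224.25822524]
```

View pics/w1.png

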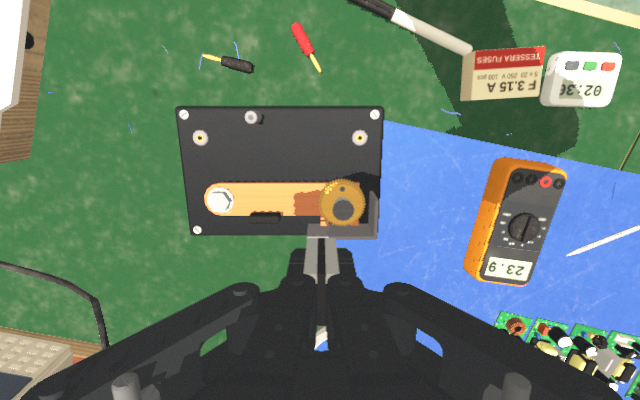

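The wrist view shows the nut at (342,202) with the dimple at (341,188). The pivot is at (220,200), the tab at (266,215), the pillar at (252,117) and the guard corner at (370,232). The shut fingertips show at (321,237). I'll take a second view from farther out and lower.

In the tool's units: 20 mm is 0.8, 45 mm is 1.8.

```bash
echo '[[1.8, -1, 0.8, 0, 0, 0], [1.8, -1, 0.8, 0, 0, 0], [1.8, -1, 0.8, 0, 0, 0]]' | python3 jog.py
python3 - <<'E'
from h import *
c2=arm.get_calibration("wrist")
im2=arm.get_image("wrist");cv2.imwrite("pics/w2.png",im2);np.save("w2.npy",np.array(c2,dtype=object))
c1=np.load("w1.npy",allow_pickle=True).item();im1=cv2.imread("pics/w1.png")
ct=arm.get_calibration("top")
def nut(c,im):
    u=proj(c,[[512,315,59]])[0].astype(int);x0,y0=u-50
    r=im[max(y0,0):y0+100,x0:x0+100];y0=max(y0,0);h=cv2.cvtColor(r,cv2.COLOR_BGR2HSV)
    m=cv2.inRange(h,(15,90,60),(32,255,255))
    m=cv2.morphologyEx(m,cv2.MORPH_OPEN,np.ones((3,3)))
    k=max(cv2.findContours(m,0,1)[0],key=cv2.contourArea)
    (x,y),q=cv2.minEnclosingCircle(k);e=cv2.fitEllipse(k)
    return (x+x0,y+y0),q,(e[0][0]+x0,e[0][1]+y0),e[1]
for c,im in((c1,im1),(c2,im2)): print(nut(c,im))
s=np.vstack([cv2.resize(im1[95:245,170:390],None,fx=2,fy=2,interpolation=2),cv2.resize(im2[:,:][60:330,90:530][:150*2-30,:],(440,270))]);
u=proj(c2,[[524,257,45]])[0].astype(int);print(u)
b=im2[max(u[1]-75,0):u[1]+75,u[0]-130:u[0]+130];print(max(u[1]-75,0),u[0]-130)
cv2.imwrite("pics/c2.png",cv2.resize(b,None,fx=3,fy=3,interpolation=cv2.INTER_CUBIC))
cv2.imwrite("pics/c1.png",cv2.resize(im1[95:245,170:390],None,fx=3,fy=3,interpolation=cv2.INTER_CUBIC))
E
```

```text
clock: 2.85
position: [459.7, 258.9, 203.9]
ee_rot: [-0.123, 0.992, -0.0, -0.001]
contact_force: [1.0, 0.1, 0.1]
gripper_width: 0.0
grasp_force: 0.0
((np.float64(324.9679489135742), np.float64(199.0)), 40.82368469238281, (np.float64(328.43480682373047), np.float64(201.62418365478516)), (44.22542953491211, 83.50633239746094))
((np.float64(369.7960510253906), np.float64(254.53618240356445)), 24.988784790039062, (np.float64(370.6927299499512), np.float64(253.72633743286133)), (42.76409912109375, 48.33924865722656))
[303 248]
173 173
```

View pics/c1.png

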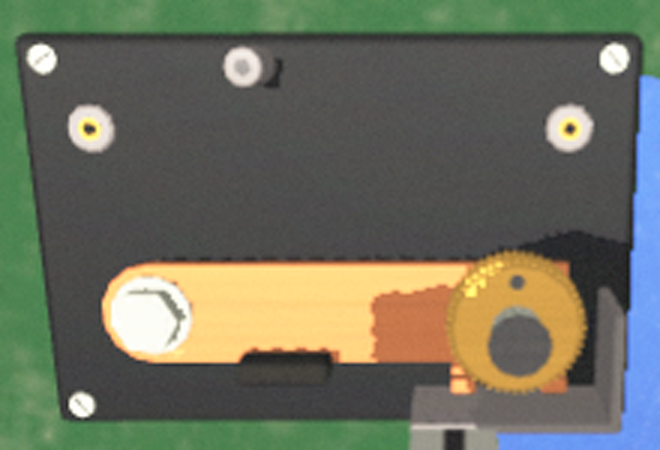

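View pics/c2.png

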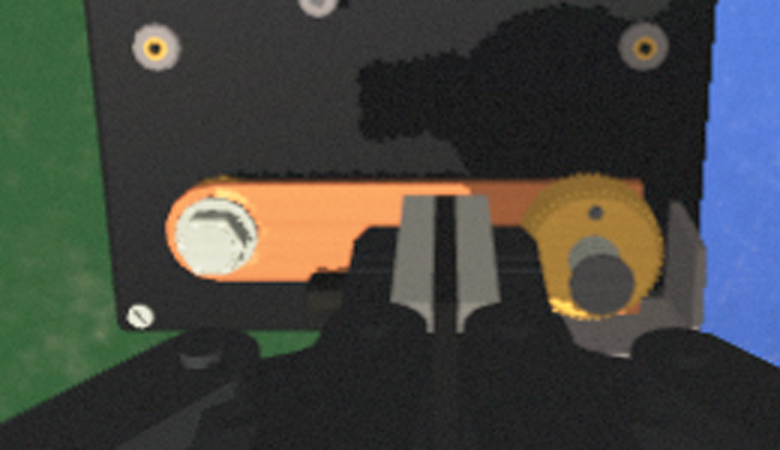

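Crop c1 puts the nut at (342,202), the dimple at (342.3,189), the pivot at (219.3,200), the stud at (343,210) and the pillar at (250.3,117). Crop c2 puts the nut at (370.7,255.3), the dimple at (371.7,243.7), the pivot at (244.7,252.3) and the stud at (373.3,268.7). The fingertip edge is at row 238.

Run:
```python
from h import *
c1=np.load("w1.npy",allow_pickle=True).item();c2=np.load("w2.npy",allow_pickle=True).item();ct=arm.get_calibration("top")
P={"nut":((342,202),(370.7,255.3)),"dimple":((342.3,189),(371.7,243.7)),"pivot":((219.3,200),(244.7,252.3)),"stud":((343,210),(373.3,268.7))}
H=dict(nut=59,dimple=59,pivot=52,stud=77)
for k,(a,b) in P.items():
    p,e=cross(ray(c1,a),ray(c2,b));print(k,p.round(1),e.round(2),onz(c1,a,H[k]).round(1),onz(c2,b,H[k]).round(1))
print("pillar",onz(c1,(250.3,117),51).round(1))
s=arm.read_state();T=R.from_quat(s["ee_rot"]).as_matrix()
for x in(11,-11):
  for z in(17,30): print(x,z,proj(arm.get_calibration("wrist"),[s["position"]+T@[x,0,z]]).round(0))
```

```text
nut [511.  319.4  54.4] 0.42 [509.9 318.6  59. ] [508.9 318.2  59. ]
dimple [497.4 315.6  59.7] 0.24 [497.6 315.6  59. ] [497.6 315.9  59. ]
pivot [539.8 203.5  48.3] 0.26 [538.5 204.3  52. ] [537.8 204.1  52. ]
stud [511.3 318.3  79.8] 0.5 [512.  318.9  77. ] [512.8 319.   77. ]
pillar [455.  218.8  51. ]
11 17 [[321. 234.]]
11 30 [[321. 225.]]
-11 17 [[321. 276.]]
-11 30 [[321. 263.]]
```

```bash
echo '[[-1, 1.88, 0, 0, 0, 0.02], [-1, 1.88, 2.4, 0, 0, 0.02], [-1, 1.88, 4.4, 0, 0, 0.02], [-1, 1.88, 5.48, 0, 0, 0.02], [-1, 1.88, 5.48, 0, 0, 0.02], [-1, 1.88, 5.48, 0, 0, 0.02]]' | python3 jog.py
python3 - <<'E'
from h import *
s=arm.read_state();T=R.from_quat(s["ee_rot"]).as_matrix();print(s["position"].round(2),T.round(3).tolist(),s["contact_force"])
d=T.T@(np.array([511.2,319.2,67])-s["position"]);print("nut in tool",d.round(2))
E
```

```text
clock: 3.5
position: [475.4, 314.0, 68.0]
ee_rot: [-0.114, 0.994, 0.0, 0.001]
contact_force: [0.2, 0.2, -0.3]
gripper_width: -0.3
grasp_force: 0.0
[475.4  313.96  68.04] [[-0.974, -0.226, 0.002], [-0.226, 0.974, 0.001], [-0.002, 0.0, -1.0]] [ 0.21188624  0.18026023 -0.27153199]
nut in tool [-36.06  -2.98   1.11]
```

In the tool's units: -3 mm is -0.12, -2 mm is -0.08.

```bash
echo '[[-0.04, -0.12, 0, 0, 0, 0], [-0.08, -0.12, 0.04, 0, 0, 0], [-0.08, -0.12, 0.04, 0, 0, 0]]' | python3 jog.py; echo '[[-0.04, 0, 0, 0, 0, 0], [-0.04, 0, 0, 0, 0, 0]]' | python3 jog.py; echo '[[-0.04, 0, 0, 0, 0, 0], [-0.04, 0, 0, 0, 0, 0]]' | python3 jog.py;echo '[[-0.04, 0, 0, 0, 0, 0], [-0.04, 0, 0, 0, 0, 0]]' | python3 jog.py
```

```text
clock: 3.8
position: [477.5, 311.0, 67.9]
ee_rot: [-0.113, 0.994, 0.001, 0.001]
contact_force: [0.5, -0.5, -0.5]
gripper_width: 0.0
grasp_force: 0.0
clock: 4.0
position: [477.8, 310.7, 66.6]
ee_rot: [-0.113, 0.994, 0.0, 0.0]
contact_force: [-0.3, -0.5, -0.1]
gripper_width: 0.0
grasp_force: 0.0
clock: 4.2
position: [478.6, 310.8, 66.0]
ee_rot: [-0.113, 0.994, 0.0, 0.0]
contact_force: [0.1, 0.3, -0.3]
gripper_width: 0.1
grasp_force: 0.0
clock: 4.4
position: [479.5, 311.0, 65.9]
ee_rot: [-0.113, 0.994, -0.0, -0.0]
contact_force: [-0.1, 0.8, 1.1]
gripper_width: 0.2
grasp_force: 0.0
```

In the tool's units: -1 mm is -0.04.

```bash
echo '[[-0.04, 0, 0, 0, 0, 0], [-0.04, 0, 0, 0, 0, 0]]' | python3 jog.py; echo '[[-0.04, 0, 0, 0, 0, 0], [-0.04, 0, 0, 0, 0, 0]]' | python3 jog.py;echo '[[-0.04, 0, 0, 0, 0, 0], [-0.04, 0, 0, 0, 0, 0]]' | python3 jog.py
```

```text
clock: 4.6
position: [480.3, 311.1, 65.8]
ee_rot: [-0.113, 0.994, -0.0, -0.0]
contact_force: [-0.6, 0.2, -0.0]
gripper_width: -0.1
grasp_force: 0.2
clock: 4.8
position: [480.6, 311.0, 65.8]
ee_rot: [-0.113, 0.994, -0.0, -0.001]
contact_force: [-4.1, 0.3, 2.4]
gripper_width: 0.1
grasp_force: 1.9
clock: 5.0
position: [480.7, 310.8, 65.7]
ee_rot: [-0.113, 0.994, -0.001, -0.002]
contact_force: [-6.6, -0.0, 4.3]
gripper_width: 0.1
grasp_force: 3.3
```

The tip touches the nut where expected, at about 3 N/mm of command. Next I'll run the first stroke.

```bash
echo '[[-0.02, -0.176, 0, 0, 0, -0.15], [-0.064, -0.348, 0, 0, 0, -0.3], [-0.136, -0.508, 0, 0, 0, -0.45], [-0.228, -0.66, 0, 0, 0, -0.6], [-0.344, -0.792, 0, 0, 0, -0.75], [-0.476, -0.908, 0, 0, 0, -0.9], [-0.628, -1.004, 0, 0, 0, -1.05], [-0.792, -1.076, 0, 0, 0, -1.2], [-0.792, -1.076, 0, 0, 0, -1.2]]' | python3 jog.py
python3 - <<'E'
from h import *
c=arm.get_calibration("wrist");im=arm.get_image("wrist")
s=arm.read_state();T=R.from_quat(s["ee_rot"]).as_matrix();print(s["contact_force"],s["wrist_torque"].round(2),"nut in tool",(T.T@(np.array([511.2,319.2,67])-s["position"])).round(1))
u=proj(c,[[511,319.2,60]])[0].astype(int);print(u)
np.save("w3.npy",np.array(c,dtype=object));cv2.imwrite("pics/w3.png",im)
b=im[u[1]-60:u[1]+60,u[0]-80:u[0]+80];cv2.imwrite("pics/c3.png",cv2.resize(b,None,fx=4,fy=4,interpolation=2))
E
```

```text
clock: 5.9
position: [506.9, 286.9, 65.8]
ee_rot: [-0.655, 0.756, -0.001, -0.003]
contact_force: [-2.2, -6.8, 4.3]
gripper_width: -0.1
grasp_force: 3.6
[-2.2746631  -7.15330933  4.6851938 ] [-1.98  0.4   0.  ] nut in tool [-32.6   0.4  -1.4]
[322 328]
```

View pics/c3.png

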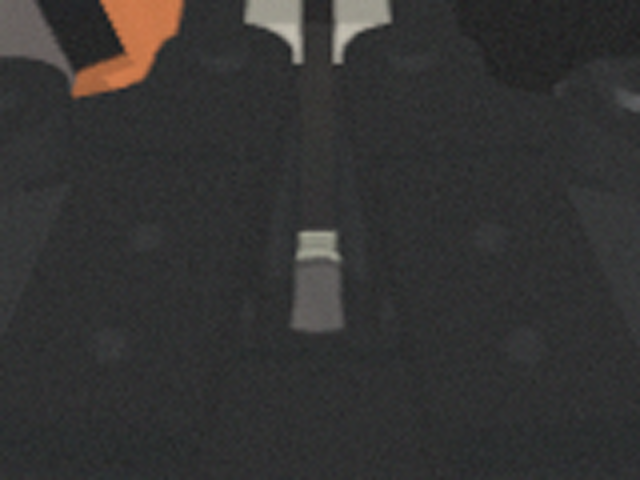

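The gripper hides the nut while it is in contact. The force shows about 7 N of press with some tangential resistance. I'll do the return and another stroke, then lift and look.

In the tool's units: 30.4 mm is 1.216, -26.4 mm is -1.056.

```bash
echo '[[0.152, 0.2, 0, 0, 0, 0.15], [0.188, 0.42, 0, 0, 0, 0.3], [0.116, 0.62, 0, 0, 0, 0.45], [0.016, 0.808, 0, 0, 0, 0.6], [-0.112, 0.98, 0, 0, 0, 0.75], [-0.264, 1.128, 0, 0, 0, 0.9], [-0.46, 1.216, 0, 0, 0, 1.05], [-0.672, 1.236, 0, 0, 0, 1.2], [-0.872, 1.22, 0, 0, 0, 1.35], [-1.056, 1.216, 0, 0, 0, 1.5]]' | python3 jog.py
echo '[[-0.02, -0.176, 0, 0, 0, -0.15], [-0.064, -0.348, 0, 0, 0, -0.3], [-0.136, -0.508, 0, 0, 0, -0.45], [-0.228, -0.66, 0, 0, 0, -0.6], [-0.344, -0.792, 0, 0, 0, -0.75], [-0.476, -0.908, 0, 0, 0, -0.9], [-0.628, -1.004, 0, 0, 0, -1.05], [-0.792, -1.076, 0, 0, 0, -1.2], [-0.96, -1.12, 0, 0, 0, -1.35], [-1.136, -1.14, 0, 0, 0, -1.5]]' | python3 jog.py
echo '[[0.32, 0, 0, 0, 0, 0], [1.2, -0.8, -1.6, 0, 0, 0], [1.2, -1.6, -3.2, 0, 0, 0], [1.2, -2, -3.6, 0, 0, 0], [1.2, -2, -3.6, 0, 0, 0]]' | python3 jog.py
python3 - <<'E'
from h import *
c=arm.get_calibration("wrist");im=arm.get_image("wrist")
u=proj(c,[[511,319.2,60]])[0].astype(int);print(u)
np.save("w4.npy",np.array(c,dtype=object));cv2.imwrite("pics/w4.png",im)
b=im[u[1]-60:u[1]+60,u[0]-80:u[0]+80];cv2.imwrite("pics/c4.png",cv2.resize(b,None,fx=4,fy=4,interpolation=2))
E
```

```text
clock: 6.95
position: [479.6, 319.2, 65.7]
ee_rot: [0.04, 0.999, -0.002, -0.002]
contact_force: [-8.7, -0.7, 5.7]
gripper_width: 0.0
grasp_force: 4.4
clock: 7.95
position: [506.3, 286.9, 65.7]
ee_rot: [-0.657, 0.754, -0.001, -0.003]
contact_force: [-1.5, -6.3, 5.2]
gripper_width: -0.3
grasp_force: 3.5
clock: 8.45
position: [555.3, 253.6, 158.6]
ee_rot: [-0.653, 0.757, -0.0, 0.004]
contact_force: [-0.9, -1.0, 0.1]
gripper_width: -0.0
grasp_force: 0.0
[390 276]
```

View pics/c4.png

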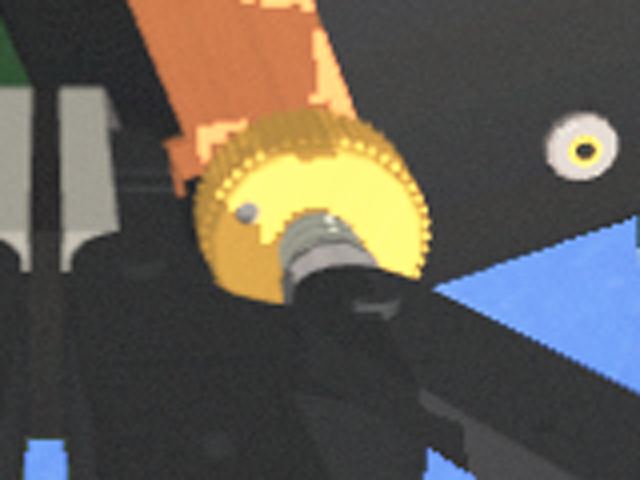

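Crop c4 shows the dimple at image (371.5,269.2) and the nut centre near (390,267), so the nut has clearly turned.

```bash
cat >> h.py <<'E'
NUT=np.array([511.2,319.2]);YAW=.228
def angle(c,uv,z):
    p=onz(c,uv,z);v=p[:2]-NUT
    return p.round(1),np.linalg.norm(v).round(1),((np.arctan2(v[1],v[0])-YAW-np.pi)%(2*np.pi)).round(2)
def dimple(c,im,z):
    # sample saturation round the 15.5 mm circle on the nut's top
    a=np.linspace(0,2*np.pi,180,endpoint=False);S=[]
    for r in(14.5,15.5,16.5):
        P=np.c_[NUT[0]+r*np.cos(a+YAW+np.pi),NUT[1]+r*np.sin(a+YAW+np.pi),0*a+z]
        u=proj(c,P).astype(np.float32);h=cv2.cvtColor(im,cv2.COLOR_BGR2HSV)
        S.append(cv2.remap(h,u[None,:,0],u[None,:,1],1)[0])
    return a,np.mean(S,0)
E
python3 - <<'E'
from h import *
c=np.load("w4.npy",allow_pickle=True).item();im=cv2.imread("pics/w4.png")
print(angle(c,(371.5,269.2),60.7))
a,S=dimple(c,im,60.7)
for i in range(0,180,4): print(a[i].round(2),S[i].astype(int).tolist(),end="; ")
s=arm.read_state();T=R.from_quat(s["ee_rot"]).as_matrix();print(s["joints"].round(2))
E
```

```text
(array([525.1, 310.4,  60.7]), np.float64(16.5), np.float64(2.35))
0.0 [29, 123, 255]; 0.14 [29, 122, 255]; 0.28 [29, 124, 255]; 0.42 [29, 123, 255]; 0.56 [29, 124, 255]; 0.7 [29, 122, 255]; 0.84 [29, 124, 255]; 0.98 [29, 125, 255]; 1.12 [29, 124, 255]; 1.26 [29, 125, 255]; 1.4 [29, 123, 255]; 1.54 [29, 122, 255]; 1.68 [29, 121, 255]; 1.82 [29, 121, 255]; 1.95 [29, 121, 255]; 2.09 [29, 121, 255]; 2.23 [19, 68, 220]; 2.37 [18, 46, 181]; 2.51 [18, 161, 216]; 2.65 [19, 165, 222]; 2.79 [19, 164, 223]; 2.93 [19, 163, 223]; 3.07 [19, 166, 221]; 3.21 [19, 163, 222]; 3.35 [19, 163, 222]; 3.49 [18, 164, 216]; 3.63 [28, 137, 166]; 3.77 [50, 61, 99]; 3.91 [94, 10, 53]; 4.05 [97, 11, 51]; 4.19 [126, 13, 51]; 4.33 [79, 11, 50]; 4.47 [67, 8, 50]; 4.61 [100, 9, 50]; 4.75 [80, 8, 55]; 4.89 [103, 8, 84]; 5.03 [92, 7, 64]; 5.17 [114, 11, 56]; 5.31 [93, 7, 56]; 5.45 [114, 11, 55]; 5.59 [28, 128, 253]; 5.72 [29, 122, 255]; 5.86 [29, 123, 255]; 6.0 [29, 123, 255]; 6.14 [29, 123, 255]; [ 0.69  0.43 -0.16 -0.   -0.97 -0.84]
```

The nut stands at 2.33 rad after two strokes, so about 1.2 rad per stroke. Automatic dimple finding works. I'll go back and do four more strokes.

In the tool's units: 88 mm is 3.52, -56 mm is -2.24.

```bash
echo '[[-2.24, 3.52, 0, 0, 0, 0.15], [-2.24, 3.52, 0, 0, 0, 0.3], [-2.24, 3.52, 0, 0, 0, 0.45], [-2.24, 3.52, 0, 0, 0, 0.6], [-2.24, 3.52, 0, 0, 0, 0.75], [-2.24, 3.52, 0, 0, 0, 0.9], [-2.24, 3.52, 0, 0, 0, 1.05], [-2.24, 3.52, 0, 0, 0, 1.2], [-2.24, 3.52, 0, 0, 0, 1.35], [-2.24, 3.52, 0, 0, 0, 1.5]]' | python3 jog.py | grep -E "clock|posi|cont"
echo '[[0, 0, 1.8, 0, 0, 0], [0, 0, 3.2, 0, 0, 0], [0, 0, 3.6, 0, 0, 0], [0, 0, 3.6, 0, 0, 0], [-0.12, 0, 3.6, 0, 0, 0], [-0.24, 0, 3.6, 0, 0, 0], [-0.32, 0, 3.6, 0, 0, 0], [-0.32, 0, 3.6, 0, 0, 0]]' | python3 jog.py| grep -E "clock|posi|cont"
echo '[[-0.02, -0.176, 0, 0, 0, -0.15], [-0.064, -0.348, 0, 0, 0, -0.3], [-0.136, -0.508, 0, 0, 0, -0.45], [-0.228, -0.66, 0, 0, 0, -0.6], [-0.344, -0.792, 0, 0, 0, -0.75], [-0.476, -0.908, 0, 0, 0, -0.9], [-0.628, -1.004, 0, 0, 0, -1.05], [-0.792, -1.076, 0, 0, 0, -1.2], [-0.96, -1.12, 0, 0, 0, -1.35], [-1.136, -1.14, 0, 0, 0, -1.5]]' | python3 jog.py| grep -E "clock|posi|cont"
echo '[[0.152, 0.2, 0, 0, 0, 0.15], [0.188, 0.42, 0, 0, 0, 0.3], [0.116, 0.62, 0, 0, 0, 0.45], [0.016, 0.808, 0, 0, 0, 0.6], [-0.112, 0.98, 0, 0, 0, 0.75], [-0.264, 1.128, 0, 0, 0, 0.9], [-0.46, 1.216, 0, 0, 0, 1.05], [-0.672, 1.236, 0, 0, 0, 1.2], [-0.872, 1.22, 0, 0, 0, 1.35], [-1.056, 1.216, 0, 0, 0, 1.5]]' | python3 jog.py| grep -E "clock|posi|cont"
echo '[[-0.02, -0.176, 0, 0, 0, -0.15], [-0.064, -0.348, 0, 0, 0, -0.3], [-0.136, -0.508, 0, 0, 0, -0.45], [-0.228, -0.66, 0, 0, 0, -0.6], [-0.344, -0.792, 0, 0, 0, -0.75], [-0.476, -0.908, 0, 0, 0, -0.9], [-0.628, -1.004, 0, 0, 0, -1.05], [-0.792, -1.076, 0, 0, 0, -1.2], [-0.96, -1.12, 0, 0, 0, -1.35], [-1.136, -1.14, 0, 0, 0, -1.5]]' | python3 jog.py| grep -E "clock|posi|cont"
```

```text
clock: 9.5
position: [472.2, 320.5, 153.9]
contact_force: [0.1, 0.4, 0.5]
clock: 10.3
position: [479.8, 320.6, 67.5]
contact_force: [-9.9, 2.0, 4.9]
clock: 11.3
position: [507.0, 286.9, 67.3]
contact_force: [-2.2, -10.1, 6.0]
clock: 12.3
position: [479.7, 319.5, 67.3]
contact_force: [-10.9, -1.4, 6.4]
clock: 13.3
position: [507.0, 286.9, 67.4]
contact_force: [-2.6, -9.9, 7.1]
```

Force is steady at about 10 N. I'll do two more strokes, then measure.

In the tool's units: 30.9 mm is 1.236, 30.5 mm is 1.22.

```bash
echo '[[0.152, 0.2, 0, 0, 0, 0.15], [0.188, 0.42, 0, 0, 0, 0.3], [0.116, 0.62, 0, 0, 0, 0.45], [0.016, 0.808, 0, 0, 0, 0.6], [-0.112, 0.98, 0, 0, 0, 0.75], [-0.264, 1.128, 0, 0, 0, 0.9], [-0.46, 1.216, 0, 0, 0, 1.05], [-0.672, 1.236, 0, 0, 0, 1.2], [-0.872, 1.22, 0, 0, 0, 1.35], [-1.056, 1.216, 0, 0, 0, 1.5]]' | python3 jog.py| grep -E "clock|posi|cont"
echo '[[-0.02, -0.176, 0, 0, 0, -0.15], [-0.064, -0.348, 0, 0, 0, -0.3], [-0.136, -0.508, 0, 0, 0, -0.45], [-0.228, -0.66, 0, 0, 0, -0.6], [-0.344, -0.792, 0, 0, 0, -0.75], [-0.476, -0.908, 0, 0, 0, -0.9], [-0.628, -1.004, 0, 0, 0, -1.05], [-0.792, -1.076, 0, 0, 0, -1.2], [-0.96, -1.12, 0, 0, 0, -1.35], [-1.136, -1.14, 0, 0, 0, -1.5]]' | python3 jog.py| grep -E "clock|posi|cont"
echo '[[0.32, 0, 0, 0, 0, 0], [1.2, -0.8, -1.6, 0, 0, 0], [1.2, -1.6, -3.2, 0, 0, 0], [1.2, -2, -3.6, 0, 0, 0], [1.2, -2, -3.6, 0, 0, 0]]' | python3 jog.py
python3 - <<'E'
from h import *
c=arm.get_calibration("wrist");im=arm.get_image("wrist");cv2.imwrite("pics/w5.png",im);np.save("w5.npy",np.array(c,dtype=object))
a,S=dimple(c,im,62.8)
for i in range(0,180,3): print(a[i].round(2),S[i].astype(int).tolist(),end="; ")
E
```

```text
clock: 14.3
position: [479.7, 319.5, 67.3]
contact_force: [-9.8, -0.8, 6.3]
clock: 15.3
position: [506.9, 286.9, 67.4]
contact_force: [-2.5, -9.2, 6.1]
clock: 15.8
position: [557.3, 255.7, 159.8]
ee_rot: [-0.662, 0.75, -0.0, 0.005]
contact_force: [-0.9, 0.8, -0.4]
gripper_width: -0.3
grasp_force: 0.0
0.0 [29, 124, 255]; 0.1 [29, 124, 255]; 0.21 [29, 125, 255]; 0.31 [29, 124, 255]; 0.42 [29, 125, 255]; 0.52 [29, 123, 255]; 0.63 [29, 123, 255]; 0.73 [29, 126, 255]; 0.84 [29, 125, 255]; 0.94 [29, 127, 255]; 1.05 [29, 126, 255]; 1.15 [29, 127, 255]; 1.26 [29, 125, 255]; 1.36 [29, 127, 255]; 1.47 [27, 131, 254]; 1.57 [29, 126, 255]; 1.68 [29, 126, 255]; 1.78 [29, 124, 255]; 1.88 [29, 123, 255]; 1.99 [29, 123, 255]; 2.09 [29, 124, 255]; 2.2 [29, 125, 255]; 2.3 [29, 126, 255]; 2.41 [29, 125, 255]; 2.51 [28, 134, 254]; 2.62 [19, 166, 219]; 2.72 [19, 165, 216]; 2.83 [19, 165, 217]; 2.93 [19, 163, 218]; 3.04 [19, 167, 216]; 3.14 [18, 165, 216]; 3.25 [18, 166, 216]; 3.35 [19, 165, 216]; 3.46 [18, 165, 217]; 3.56 [19, 166, 216]; 3.67 [18, 160, 203]; 3.77 [14, 116, 153]; 3.87 [21, 80, 95]; 3.98 [73, 20, 53]; 4.08 [116, 8, 48]; 4.19 [82, 12, 47]; 4.29 [125, 10, 47]; 4.4 [103, 8, 48]; 4.5 [76, 13, 48]; 4.61 [61, 12, 48]; 4.71 [72, 15, 54]; 4.82 [110, 9, 70]; 4.92 [110, 11, 72]; 5.03 [100, 13, 53]; 5.13 [56, 9, 53]; 5.24 [51, 6, 51]; 5.34 [91, 11, 49]; 5.45 [56, 32, 66]; 5.55 [28, 130, 253]; 5.65 [29, 124, 255]; 5.76 [29, 124, 255]; 5.86 [23, 102, 242]; 5.97 [16, 48, 202]; 6.07 [18, 61, 205]; 6.18 [26, 116, 251];
```

The nut is now at 6.02 rad, with 1.23 rad per stroke. Five more strokes should bring it to about 12.2, so I'll do four and measure.

In the tool's units: 88 mm is 3.52, -56 mm is -2.24.

```bash
echo '[[-2.24, 3.52, 0, 0, 0, 0.15], [-2.24, 3.52, 0, 0, 0, 0.3], [-2.24, 3.52, 0, 0, 0, 0.45], [-2.24, 3.52, 0, 0, 0, 0.6], [-2.24, 3.52, 0, 0, 0, 0.75], [-2.24, 3.52, 0, 0, 0, 0.9], [-2.24, 3.52, 0, 0, 0, 1.05], [-2.24, 3.52, 0, 0, 0, 1.2], [-2.24, 3.52, 0, 0, 0, 1.35], [-2.24, 3.52, 0, 0, 0, 1.5]]' | python3 jog.py | grep -E "clock|posi|cont"
echo '[[0, 0, 1.8, 0, 0, 0], [0, 0, 3.2, 0, 0, 0], [0, 0, 3.6, 0, 0, 0], [0, 0, 3.6, 0, 0, 0], [-0.12, 0, 3.6, 0, 0, 0], [-0.24, 0, 3.6, 0, 0, 0], [-0.32, 0, 3.6, 0, 0, 0], [-0.32, 0, 3.6, 0, 0, 0]]' | python3 jog.py| grep -E "clock|posi|cont"
echo '[[-0.02, -0.176, 0, 0, 0, -0.15], [-0.064, -0.348, 0, 0, 0, -0.3], [-0.136, -0.508, 0, 0, 0, -0.45], [-0.228, -0.66, 0, 0, 0, -0.6], [-0.344, -0.792, 0, 0, 0, -0.75], [-0.476, -0.908, 0, 0, 0, -0.9], [-0.628, -1.004, 0, 0, 0, -1.05], [-0.792, -1.076, 0, 0, 0, -1.2], [-0.96, -1.12, 0, 0, 0, -1.35], [-1.136, -1.14, 0, 0, 0, -1.5]]' | python3 jog.py| grep -E "clock|posi|cont"
echo '[[0.152, 0.2, 0, 0, 0, 0.15], [0.188, 0.42, 0, 0, 0, 0.3], [0.116, 0.62, 0, 0, 0, 0.45], [0.016, 0.808, 0, 0, 0, 0.6], [-0.112, 0.98, 0, 0, 0, 0.75], [-0.264, 1.128, 0, 0, 0, 0.9], [-0.46, 1.216, 0, 0, 0, 1.05], [-0.672, 1.236, 0, 0, 0, 1.2], [-0.872, 1.22, 0, 0, 0, 1.35], [-1.056, 1.216, 0, 0, 0, 1.5]]' | python3 jog.py| grep -E "clock|posi|cont"
echo '[[-0.02, -0.176, 0, 0, 0, -0.15], [-0.064, -0.348, 0, 0, 0, -0.3], [-0.136, -0.508, 0, 0, 0, -0.45], [-0.228, -0.66, 0, 0, 0, -0.6], [-0.344, -0.792, 0, 0, 0, -0.75], [-0.476, -0.908, 0, 0, 0, -0.9], [-0.628, -1.004, 0, 0, 0, -1.05], [-0.792, -1.076, 0, 0, 0, -1.2], [-0.96, -1.12, 0, 0, 0, -1.35], [-1.136, -1.14, 0, 0, 0, -1.5]]' | python3 jog.py| grep -E "clock|posi|cont"
```

```text
clock: 16.85
position: [472.5, 320.7, 154.5]
contact_force: [-0.4, 0.4, -0.1]
clock: 17.65
position: [479.8, 320.7, 67.5]
contact_force: [-10.9, 2.3, 6.2]
clock: 18.65
position: [507.5, 286.9, 67.4]
contact_force: [-2.9, -12.1, 7.3]
clock: 19.65
position: [479.7, 319.6, 67.3]
contact_force: [-9.9, -0.4, 7.0]
clock: 20.65
position: [507.5, 286.9, 67.4]
contact_force: [-2.7, -12.1, 7.7]
```

Units first: shifts go in units of 25 mm. So 30.9 mm is 1.236, 30.5 mm is 1.22.

```bash
echo '[[0.152, 0.2, 0, 0, 0, 0.15], [0.188, 0.42, 0, 0, 0, 0.3], [0.116, 0.62, 0, 0, 0, 0.45], [0.016, 0.808, 0, 0, 0, 0.6], [-0.112, 0.98, 0, 0, 0, 0.75], [-0.264, 1.128, 0, 0, 0, 0.9], [-0.46, 1.216, 0, 0, 0, 1.05], [-0.672, 1.236, 0, 0, 0, 1.2], [-0.872, 1.22, 0, 0, 0, 1.35], [-1.056, 1.216, 0, 0, 0, 1.5]]' | python3 jog.py| grep -E "clock|posi|cont"
echo '[[-0.02, -0.176, 0, 0, 0, -0.15], [-0.064, -0.348, 0, 0, 0, -0.3], [-0.136, -0.508, 0, 0, 0, -0.45], [-0.228, -0.66, 0, 0, 0, -0.6], [-0.344, -0.792, 0, 0, 0, -0.75], [-0.476, -0.908, 0, 0, 0, -0.9], [-0.628, -1.004, 0, 0, 0, -1.05], [-0.792, -1.076, 0, 0, 0, -1.2], [-0.96, -1.12, 0, 0, 0, -1.35], [-1.136, -1.14, 0, 0, 0, -1.5]]' | python3 jog.py| grep -E "clock|posi|cont"
echo '[[0.152, 0.2, 0, 0, 0, 0.15], [0.188, 0.42, 0, 0, 0, 0.3], [0.116, 0.62, 0, 0, 0, 0.45], [0.016, 0.808, 0, 0, 0, 0.6], [-0.112, 0.98, 0, 0, 0, 0.75], [-0.264, 1.128, 0, 0, 0, 0.9], [-0.46, 1.216, 0, 0, 0, 1.05], [-0.672, 1.236, 0, 0, 0, 1.2], [-0.872, 1.22, 0, 0, 0, 1.35], [-1.056, 1.216, 0, 0, 0, 1.5]]' | python3 jog.py| grep -E "clock|posi|cont"
echo '[[-0.02, -0.176, 0, 0, 0, -0.15], [-0.064, -0.348, 0, 0, 0, -0.3], [-0.136, -0.508, 0, 0, 0, -0.45], [-0.228, -0.66, 0, 0, 0, -0.6], [-0.344, -0.792, 0, 0, 0, -0.75], [-0.476, -0.908, 0, 0, 0, -0.9], [-0.628, -1.004, 0, 0, 0, -1.05], [-0.792, -1.076, 0, 0, 0, -1.2], [-0.96, -1.12, 0, 0, 0, -1.35], [-1.136, -1.14, 0, 0, 0, -1.5]]' | python3 jog.py| grep -E "clock|posi|cont"
echo '[[0.32, 0, 0, 0, 0, 0], [1.2, -0.8, -1.6, 0, 0, 0], [1.2, -1.6, -3.2, 0, 0, 0], [1.2, -2, -3.6, 0, 0, 0], [1.2, -2, -3.6, 0, 0, 0]]' | python3 jog.py
python3 - <<'E'
from h import *
c=arm.get_calibration("wrist");im=arm.get_image("wrist");cv2.imwrite("pics/w6.png",im);np.save("w6.npy",np.array(c,dtype=object))
a,S=dimple(c,im,66)
for i in range(0,180,3): print(a[i].round(2),S[i].astype(int).tolist(),end="; ")
u=proj(c,[[511,319.2,60]])[0].astype(int);print(u)
b=im[u[1]-75:u[1]+75,u[0]-140:u[0]+60];cv2.imwrite("pics/c6.png",cv2.resize(b,None,fx=4,fy=4,interpolation=2))
E
```

```text
clock: 21.65
position: [479.7, 319.6, 67.4]
contact_force: [-10.4, -1.0, 6.2]
clock: 22.65
position: [507.5, 286.9, 67.5]
contact_force: [-2.2, -11.6, 6.3]
clock: 23.65
position: [479.7, 319.6, 67.4]
contact_force: [-10.3, -0.3, 6.1]
clock: 24.65
position: [507.4, 286.8, 67.4]
contact_force: [-3.7, -11.2, 7.5]
clock: 25.15
position: [558.9, 257.6, 159.9]
ee_rot: [-0.67, 0.742, -0.0, 0.005]
contact_force: [-0.6, 0.3, 0.2]
gripper_width: -0.3
grasp_force: 0.0
0.0 [29, 127, 255]; 0.1 [29, 128, 255]; 0.21 [29, 128, 255]; 0.31 [29, 126, 255]; 0.42 [29, 126, 255]; 0.52 [29, 124, 255]; 0.63 [29, 126, 255]; 0.73 [29, 127, 255]; 0.84 [29, 127, 255]; 0.94 [29, 127, 255]; 1.05 [29, 127, 255]; 1.15 [29, 127, 255]; 1.26 [29, 127, 255]; 1.36 [28, 132, 254]; 1.47 [29, 128, 255]; 1.57 [29, 127, 255]; 1.68 [29, 127, 255]; 1.78 [29, 127, 255]; 1.88 [29, 128, 255]; 1.99 [29, 129, 255]; 2.09 [29, 129, 255]; 2.2 [29, 126, 255]; 2.3 [29, 127, 255]; 2.41 [29, 128, 255]; 2.51 [29, 127, 255]; 2.62 [29, 128, 255]; 2.72 [26, 138, 250]; 2.83 [22, 156, 232]; 2.93 [18, 167, 213]; 3.04 [18, 165, 211]; 3.14 [18, 165, 209]; 3.25 [18, 166, 213]; 3.35 [18, 166, 214]; 3.46 [18, 166, 213]; 3.56 [18, 162, 206]; 3.67 [29, 136, 166]; 3.77 [34, 89, 117]; 3.87 [70, 45, 64]; 3.98 [119, 18, 48]; 4.08 [104, 16, 50]; 4.19 [110, 16, 49]; 4.29 [110, 10, 47]; 4.4 [109, 11, 47]; 4.5 [80, 9, 48]; 4.61 [73, 6, 47]; 4.71 [103, 14, 55]; 4.82 [101, 6, 83]; 4.92 [106, 6, 87]; 5.03 [95, 4, 74]; 5.13 [78, 7, 60]; 5.24 [76, 8, 55]; 5.34 [95, 8, 53]; 5.45 [83, 9, 52]; 5.55 [22, 130, 187]; 5.65 [29, 129, 255]; 5.76 [29, 127, 255]; 5.86 [29, 127, 255]; 5.97 [29, 127, 255]; 6.07 [29, 127, 255]; 6.18 [29, 128, 255]; [391 273]
```

The dimple is now hidden behind the stud, which fits about 10.9 rad. One more stroke, then I'll check.

```bash
echo '[[-2.24, 3.52, 0, 0, 0, 0.15], [-2.24, 3.52, 0, 0, 0, 0.3], [-2.24, 3.52, 0, 0, 0, 0.45], [-2.24, 3.52, 0, 0, 0, 0.6], [-2.24, 3.52, 0, 0, 0, 0.75], [-2.24, 3.52, 0, 0, 0, 0.9], [-2.24, 3.52, 0, 0, 0, 1.05], [-2.24, 3.52, 0, 0, 0, 1.2], [-2.24, 3.52, 0, 0, 0, 1.35], [-2.24, 3.52, 0, 0, 0, 1.5]]' | python3 jog.py | grep -E "clock|posi|cont"
echo '[[0, 0, 1.8, 0, 0, 0], [0, 0, 3.2, 0, 0, 0], [0, 0, 3.6, 0, 0, 0], [0, 0, 3.6, 0, 0, 0], [-0.12, 0, 3.6, 0, 0, 0], [-0.24, 0, 3.6, 0, 0, 0], [-0.32, 0, 3.6, 0, 0, 0], [-0.32, 0, 3.6, 0, 0, 0]]' | python3 jog.py| grep -E "clock|posi|cont"
echo '[[-0.02, -0.176, 0, 0, 0, -0.15], [-0.064, -0.348, 0, 0, 0, -0.3], [-0.136, -0.508, 0, 0, 0, -0.45], [-0.228, -0.66, 0, 0, 0, -0.6], [-0.344, -0.792, 0, 0, 0, -0.75], [-0.476, -0.908, 0, 0, 0, -0.9], [-0.628, -1.004, 0, 0, 0, -1.05], [-0.792, -1.076, 0, 0, 0, -1.2], [-0.96, -1.12, 0, 0, 0, -1.35], [-1.136, -1.14, 0, 0, 0, -1.5]]' | python3 jog.py| grep -E "clock|posi|cont"
echo '[[0.32, 0, 0, 0, 0, 0], [1.2, -0.8, -1.6, 0, 0, 0], [1.2, -1.6, -3.2, 0, 0, 0], [1.2, -2, -3.6, 0, 0, 0], [1.2, -2, -3.6, 0, 0, 0]]' | python3 jog.py
python3 - <<'E'
from h import *
c=arm.get_calibration("wrist");im=arm.get_image("wrist");cv2.imwrite("pics/w7.png",im);np.save("w7.npy",np.array(c,dtype=object))
a,S=dimple(c,im,66.7)
for i in range(0,180,3):
    if S[i][1]<110: print(a[i].round(2),S[i].astype(int).tolist(),end="; ")
u=proj(c,[[511,319.2,60]])[0].astype(int);print(u)
b=im[u[1]-75:u[1]+75,u[0]-140:u[0]+60];cv2.imwrite("pics/c7.png",cv2.resize(b,None,fx=4,fy=4,interpolation=2))
s=arm.read_state();T=R.from_quat(s["ee_rot"]).as_matrix();print(s["joints"].round(2),T.round(3).tolist())
E
```

```text
clock: 26.2
position: [472.7, 320.7, 154.5]
contact_force: [0.1, 0.7, -0.2]
clock: 27.0
position: [479.8, 320.8, 67.5]
contact_force: [-11.5, 0.6, 6.3]
clock: 28.0
position: [508.0, 286.9, 67.5]
contact_force: [-3.9, -14.3, 9.1]
clock: 28.5
position: [560.7, 259.6, 160.1]
ee_rot: [-0.678, 0.735, -0.0, 0.005]
contact_force: [0.4, -0.1, -1.2]
gripper_width: -0.3
grasp_force: 0.0
3.87 [23, 74, 78]; 3.98 [104, 10, 47]; 4.08 [44, 12, 46]; 4.19 [116, 13, 48]; 4.29 [97, 9, 45]; 4.4 [115, 13, 48]; 4.5 [60, 12, 46]; 4.61 [114, 14, 49]; 4.71 [84, 14, 56]; 4.82 [101, 8, 85]; 4.92 [99, 7, 84]; 5.03 [105, 10, 70]; 5.13 [86, 6, 57]; 5.24 [108, 12, 55]; 5.34 [95, 7, 52]; 5.45 [89, 8, 54]; 5.97 [18, 77, 220]; 6.07 [15, 43, 190]; 6.18 [19, 65, 206]; [391 272]
[ 0.7   0.44 -0.14 -0.   -0.98 -0.78] [[-0.08, -0.997, 0.003], [-0.997, 0.08, 0.003], [-0.003, -0.003, -1.0]]
```

View pics/c7.png

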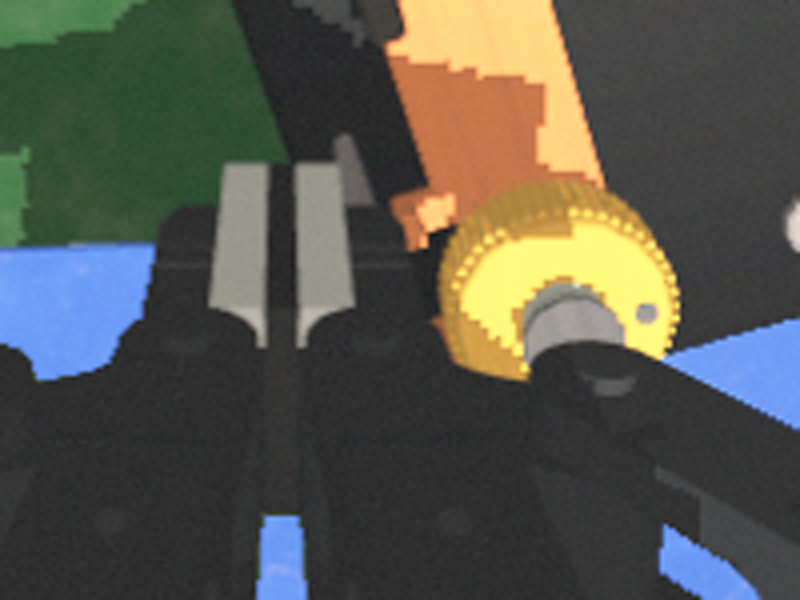

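The dimple is at 6.07 plus one turn, so the nut is at 12.35 rad, about two turns. Crop c7 also shows the nut standing clear of the bar. Next I'll come down behind the tab.

```bash
echo '[[0.2, -0.2, 0, 0, 0, -0.15], [0.2, -0.2, 1.2, 0, 0, -0.3], [0.2, -0.2, 2.4, 0, 0, -0.31], [0.2, -0.2, 3.4, 0, 0, -0.31], [0.2, -0.2, 3.84, 0, 0, -0.31], [0.2, -0.2, 3.84, 0, 0, -0.31]]' | python3 jog.py
python3 - <<'E'
from h import *
s=arm.read_state();T=R.from_quat(s["ee_rot"]).as_matrix()
print("tab rear mid in tool",(T.T@(np.array([524.7+18.8*.974+15*.226,261.3+18.8*.226-15*.974,65])-s["position"])).round(1))
print("pivot in tool",(T.T@(np.array([538.3,202.9,65])-s["position"])).round(1),np.arctan2(T[1,0],T[0,0]))
im=arm.get_image("side");c=arm.get_calibration("side");u=proj(c,[[524.7,261.3,40]])[0].astype(int)
cv2.imwrite("pics/c8.png",cv2.resize(im[u[1]-75:u[1]+60,u[0]-90:u[0]+90],None,fx=4,fy=4,interpolation=2))
E
```

```text
clock: 29.15
position: [560.9, 252.7, 57.7]
ee_rot: [0.784, -0.621, -0.001, 0.002]
contact_force: [-0.2, 0.1, 0.0]
gripper_width: -0.1
grasp_force: 0.0
tab rear mid in tool [-1.6 14.5 -7.2]
pivot in tool [43.3 33.4 -7. ] -1.3390940576244805
```

View pics/c8.png

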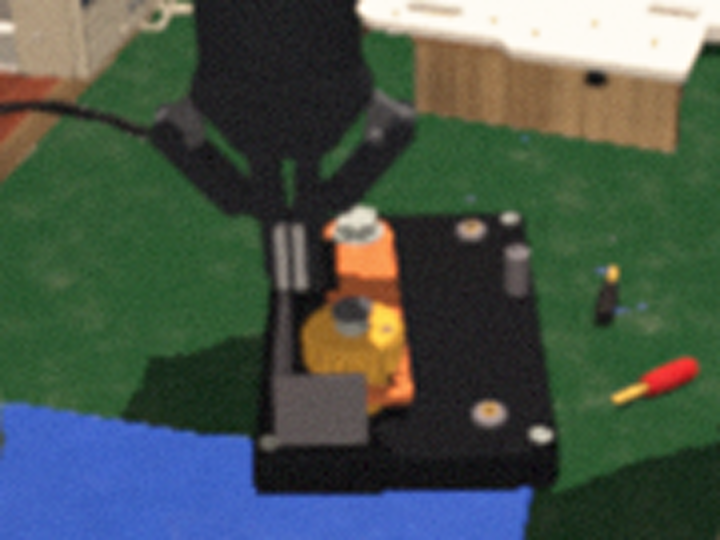

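Crop c8 shows the fingers, at crop (290,255), behind the bar and tab and clear of the guard. I'll raise slightly and close in.

```bash
echo '[[0, 0, -0.24, 0, 0, 0], [0, 0.08, -0.24, 0, 0, 0], [0, 0.16, -0.24, 0, 0, 0], [0, 0.16, -0.24, 0, 0, 0]]' | python3 jog.py | grep -E "clock|posi|cont"
echo '[[0, 0.06, 0, 0, 0, 0], [0, 0.06, 0, 0, 0, 0]]' | python3 jog.py| grep -E "clock|posi|cont"
echo '[[0, 0.06, 0, 0, 0, 0], [0, 0.06, 0, 0, 0, 0]]' | python3 jog.py| grep -E "clock|posi|cont"
echo '[[0, 0.06, 0, 0, 0, 0], [0, 0.06, 0, 0, 0, 0]]' | python3 jog.py| grep -E "clock|posi|cont"
```

```text
clock: 29.6
position: [558.8, 252.6, 67.1]
contact_force: [0.5, 0.3, 0.5]
clock: 29.8
position: [558.0, 252.6, 66.9]
contact_force: [2.9, 1.4, 2.7]
clock: 30.0
position: [556.5, 252.6, 66.7]
contact_force: [3.0, 1.4, 4.2]
clock: 30.2
position: [554.5, 252.0, 66.4]
contact_force: [2.6, 3.3, 2.9]
```

The link is moving under about 3 N. Next is the arc about the pivot.

In the tool's units: 32.1 mm is 1.284, 29.5 mm is 1.18.

```bash
echo '[[-0.1, 0.18, 0, 0, 0, -0.1], [-0.18, 0.372, 0, 0, 0, -0.2], [-0.24, 0.568, 0, 0, 0, -0.3], [-0.28, 0.772, 0, 0, 0, -0.4], [-0.3, 0.976, 0, 0, 0, -0.5], [-0.3, 1.18, 0, 0, 0, -0.6], [-0.292, 1.284, 0, 0, 0, -0.65], [-0.292, 1.284, 0, 0, 0, -0.65]]' | python3 jog.py
python3 - <<'E'
from h import *
s=arm.read_state();T=R.from_quat(s["ee_rot"]).as_matrix()
print("pivot in tool",(T.T@(np.array([538.3,202.9,65])-s["position"])).round(1),np.arctan2(T[1,0],T[0,0])-4.94+2*np.pi)
im=arm.get_image("top");cv2.imwrite("pics/top2.png",im)
E
```

```text
clock: 31.0
position: [520.0, 249.9, 65.3]
ee_rot: [0.941, -0.338, -0.001, 0.001]
contact_force: [1.2, 1.3, 1.4]
gripper_width: 0.6
grasp_force: 0.7
pivot in tool [44.1 24.6  0.4] 0.653702334604171
```

```bash
echo '[[-0.048, 0.088, 0, 0, 0, -0.05], [-0.092, 0.18, 0, 0, 0, -0.1], [-0.092, 0.18, 0, 0, 0, -0.1]]' | python3 jog.py | grep -E "clock|posi|cont"
echo '[[-0.024, 0.044, 0, 0, 0, -0.025], [-0.048, 0.088, 0, 0, 0, -0.05], [-0.048, 0.088, 0, 0, 0, -0.05]]' | python3 jog.py | grep -E "clock|posi|cont"
echo '[[-0.024, 0.044, 0, 0, 0, -0.025], [-0.048, 0.088, 0, 0, 0, -0.05], [-0.048, 0.088, 0, 0, 0, -0.05]]' | python3 jog.py | grep -E "clock|posi|cont"
```

```text
clock: 31.35
position: [517.4, 249.8, 65.9]
contact_force: [4.3, 3.5, -0.7]
clock: 31.65
position: [516.2, 249.8, 66.4]
contact_force: [4.6, 5.7, -0.3]
clock: 31.95
position: [515.2, 249.8, 66.9]
contact_force: [5.2, 7.8, -1.5]
```

In the tool's units: 2.6 mm is 0.104, 1.3 mm is 0.052.

```bash
echo '[[-0.016, 0.052, 0, 0, 0, 0], [-0.032, 0.104, 0, 0, 0, 0], [-0.032, 0.104, 0, 0, 0, 0]]' | python3 jog.py | grep -E "clock|posi|cont"
echo '[[0, -0.32, 0, 0, 0, 0], [0, -0.48, -0.4, 0, 0, 0], [0, -0.56, -1.6, 0, 0, 0], [0, -0.56, -3.2, 0, 0, 0], [0, -0.56, -4.8, 0, 0, 0], [0, -0.56, -4.8, 0, 0, 0]]' | python3 jog.py
python3 - <<'E'
from h import *
im=arm.get_image("top");cv2.imwrite("pics/top3.png",im)
c=arm.get_calibration("wrist");im=arm.get_image("wrist");cv2.imwrite("pics/w9.png",im);np.save("w9.npy",np.array(c,dtype=object))
print(proj(c,[[538.3,202.9,52],[455,218.8,51],[511,319.2,67]]).round())
E
```

```text
clock: 32.25
position: [514.7, 249.5, 67.4]
contact_force: [6.9, 9.7, -2.1]
clock: 32.85
position: [518.6, 257.6, 192.0]
ee_rot: [0.97, -0.242, 0.003, -0.003]
contact_force: [0.3, -0.1, 0.6]
gripper_width: 0.1
grasp_force: 0.0
[[368. 139.]
 [393. 233.]
 [259. 237.]]
```

View pics/w9.png

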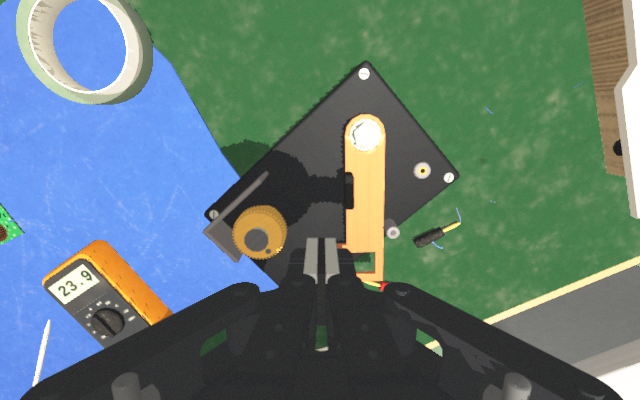

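The w9 view shows the link swung open along columns 346–386. Its right edge is by the pillar at (393,232), and the nut at (259,235) has its dimple near (268,250). I'll check the link angle numerically.

Run:
```python
from h import *
c=np.load("w9.npy",allow_pickle=True).item();im=cv2.imread("pics/w9.png")
h=cv2.cvtColor(im,cv2.COLOR_BGR2HSV);L=[];Rr=[]
for y in range(155,222,3):
    x=np.flatnonzero(cv2.inRange(h[y:y+1,335:400],(8,80,120),(24,255,255))[0])
    L.append(onz(c,(335+x[0],y),41)[:2]);Rr.append(onz(c,(335+x[-1]+1,y),41)[:2])
for E in(L,Rr):
    E=np.array(E);v=np.polyfit(E[:,0],E[:,1],1);a=np.arctan2(-v[0],-1);print("angle link",(a%(2*np.pi))-YAW-np.pi/2)
    n=np.array([v[0],-1])/np.hypot(v[0],1);d=lambda p:abs(n@(np.array(p)-[0,v[1]]))
    print("dist pivot",d(onz(c,(365,135),52)[:2]),"pillar",d(onz(c,(393,232.5),51)[:2]))
a,S=dimple(c,im,66.9)
for i in range(0,180,3):
    if S[i][1]<110: print(a[i].round(2),S[i].astype(int).tolist(),end="; ")
```

```text
angle link 0.9251533948042221
dist pivot 13.816428878300309 pillar 35.398584493546856
angle link 0.8929866618401916
dist pivot 18.66578179275174 pillar 5.676696542065808
5.97 [17, 94, 148]; 6.07 [14, 51, 115]; 6.18 [15, 83, 137];
```

The link edge is 5.7 mm from the pillar's axis, against a 6 mm radius, so it rests on the pillar. Its angle is about 0.89. The nut is still at two turns and the arm is clear.

```bash
python3 -c "
from bench import arm
print(arm.job_done())"
```

```text
the job is handed in; nothing more can be done
None
```

The job is handed in: the nut was rolled about two turns anticlockwise (12.35 rad by its dimple), and the link then swung round until it measured as resting against the parking pillar, with the plugs and board untouched.

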